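Bolt the knife box shut

ROBOT

A 6-joint arm with a two-finger parallel gripper is mounted at the origin on the work surface. World frame = base frame: x ahead of the robot, y to its left, z up, the work surface at z = 0. Lengths are in m, angles in rad, forces in N, time in s.
With the tool pointing down it reaches from about 0.35 to 0.975 m from the base axis. Payload 4.9 kg.
Tool frame: the origin (TCP) lies at the very end of the fingers, on their centre line; the grasp point (between the pads) lies 19 mm behind it; x points along the fingers, y is the direction in which the jaws open and shut, and the axes are right-handed (so a half turn about x gives the same grasp; the last joint's range is limited). The gripper opens to 85 mm and grips with 20 to 120 N. Pads are 22 mm wide; open, the fingers measure 114 mm over their backs; the gripper's body (76 mm by 85 mm) begins 54 mm behind the grasp point. The pads swing forward as they close: fully open they stand 13 mm farther back than shut.
Start: joints at [1.197, 0.053, 1.613, -0, 1.476, -0.119], TCP at [0.158, 0.605, 0.231] pointing down, gripper open.
Joint ranges: [-3.01, 3.01], [-1.01, 2.22], [0.06, 2.58], [-1.02, 4.17], [0.09, 2.62], [-3.14, 3.14]. Speed limits (rad/s): [2.57, 2.57, 3.14, 3.14, 3.14, 3.14].

INTERFACE

Orientations are given as a rotation vector (axis times angle).
In Python, from station import ctrl gives the robot as it stands. The module is installed in compiled form; this text tells all that it offers.
- The arm moves only by the shell command python3 -m handwheel 'ROWS' [FORCE]. ROWS is JSON, one flat list of numbers, 7 for each row, row after row: the opening, from 0 (shut) to 1 (fully open), then the shift along the tool's x, y, z in m, then the turn, a rotation vector about the tool's x, y, z in degrees. A call has 1 to 12 rows; each row is the pose to reach, as a shift and turn from the pose commanded when the call began, along the tool's axes at that moment; what a row does not reach only later rows make up. A row lasts 1/12 s, in which the tool goes at most 41.7 mm and 7.16 degrees, less where a joint would pass 70% of its speed; a pose out of reach is approached as far as the arm can. A call with a gripper value outside its range is refused whole. The fingers move at their own pace and stop on an object; FORCE is the grip in N (left out, the last holds). Time passes only in rows, so rows that repeat a pose let the fingers close. It gives the time, the measured TCP pose, the force and the opening at its end, in the units of the state.
- ctrl.get_obs(): the state, without advancing time (a new reading comes with each control period).
- ctrl.get_image(name): name is "scene" or "side" or "wrist"; returns (picture, depth): 480x640x3 uint8, blue, green, red; 480x640 float32, m along the optical axis (not along the pixel's ray), 0 where there is no reading.
- ctrl.camera_params(name): a dict with "fov_y" (degrees; the focal length in pixels is half the picture's height over the tangent of half this angle, whatever the lens; pixels are square), "cx", "cy" (the principal point, pixels), "dist_coeffs" ([k1, k2, p1, p2, k3] as OpenCV has them; the pictures are not rectified), "R" (3x3) and "t" (3): a world point X has camera coordinates R X + t; the wrist camera has in their place "hand_eye" (4x4, takes a point from camera to tool coordinates, whose origin is the TCP and whose axes are the tool frame's). Camera axes: x right, y down, z forward; pixel columns grow to the right and rows downward; lengths in m; the calibration is good to about 2 mm. A picture is of the moment at which its call begins: read the wrist's pose just before it. camera_params takes no time and is no camera call.
- ctrl.finish_job(): hands the job in, once; it reports no verdict.
The state is a dict: "t": time; "q": joint angles; "dq": joint speeds; "effort": joint torques, N m; "tool_pos": TCP position; "tool_rot": TCP orientation; "contact_force": force on the tool from outside, world axes, zero at the start; "wrist_torque": the same for the moment, N m; "opening": finger opening in m.
Only numpy, scipy, OpenCV 4.12 (cv2) and the standard library are available. Lean on these libraries where they do the work, as an engineer would, in place of code of your own. Each camera call takes 0.05 s, during which the arm holds its last target.

TASK

Bolt the knife box on the worktop shut: press its spring catch down with one fingertip and, keeping it held down all the way, push the bolt's thumb piece with the other fingertip until the bolt is fully home in its keeper. Then lift both fingers straight off so that the catch springs back up and locks the bolt, and move clear. Only touch and push: do not lift or shove the box, and leave the kitchen things around and on it where they are.

Things in the scene. Friction and masses are not known exactly. Their poses are not given: they have to be found in the camera images.
- knife_box: Low white steel box, 200 mm (its x) by 260 mm (its y), 70 mm high, 3.5 kg, loose on the worktop. Origin: centre of the underside; z up. On its top a bolt lock: the bolt runs along box y at box x = +26 mm and shoots to box +y; the catch's tread lies parallel at x = -28 mm. Of the lock only tread and thumb piece rise above 90 mm from the worktop, so fingertips kept above that hit nothing else of it.
- thumb_piece (a point): Centre of the top of the bolt's upright thumb piece, a steel block 22 mm (box x) by 10 mm (box y), reaching from 86 to 116 mm above the worktop. At bolt value 0 it is at box (26, -30) mm; it travels with the bolt. To shoot the bolt push its face that looks to box -y; there is free room for a fingertip behind it. The keeper is a small bridge at box y = 65 to 87 mm.
- bolt (a joint): How far the bolt is shot, m: 0 drawn back, 0.036 fully home on its end stop. Starts at 0 to 0.003; about 2 N of friction, stays where left. With the catch up it is blocked at about 0.004; further teeth stop it at about 0.0145 and 0.0245 if the catch rises on the way. From about 0.0335 the catch can spring up behind it and lock it.
- catch_tread: The catch's tread: a flat steel strip to press, 24 mm (box x) by 120 mm (box y), 6 mm thick. Origin: centre of its underside, at box (-28, -30) mm; z up. With the catch up its upper face is 106 mm above the worktop; it goes straight down 9 mm. A fingertip can slide along it, pressing, while the other, 54 mm beside it, pushes the thumb piece.
- catch (a joint): How far the catch is pressed down, m: 0 up (sprung, locking), 0.009 at its bottom stop. The spring gives about 2.4 N at the top and 6 N at the bottom; the bolt is free once the catch is down more than about 0.0055.
- mug: White mug, 78 mm across, 90 mm high, handle to its +y; stands beside the box. Origin: centre of the underside. Leave alone.
- tumbler: Drinking glass, 68 mm across, 100 mm high, beside the box. Origin: centre of the underside. Leave alone.
- bowl: White bowl, 120 mm across, 50 mm high, beyond the box. Origin: centre of the underside. Leave alone.
- sauce_bottle: Amber bottle, 60 mm across, 190 mm high, beyond the box. Origin: centre of the underside. Leave alone.
- wooden_spoon: Wooden spoon 240 mm long lying along its x on the worktop beside the box. Leave alone.
- spice_jar: Small jar, 40 mm across, 50 mm high, standing on the box's top near its +y end. Origin: centre of the underside. Leave alone.
- egg_timer: Round white and grey egg timer with a bar grip on top, 42 mm across, 34 mm high, standing on the box's top near its +y end. Origin: centre of the underside. Leave alone.

How it is judged:
By the outcome, as a careful person would: the job done as asked, in the order asked, and still so for the second after the job is handed in, with the robot touching nothing.
It also fails if it takes over 35 s, if anything falls off the work surface, if the arm or the gripper's body presses on something with over 40 N, if the wrist force passes 120 N, or if a joint passes its speed limit or range.

## Working session

There is one attempt and no reset: what is moved stays moved. The work goes in short steps, Python scripts to look and compute and a shell command to move; the robot and the scene stay as the last step left them, time stands still between calls to the robot, and variables do not carry over. Pictures are saved under pics/ and viewed, and the job is handed in when it is done.

```bash
mkdir -p pics
cat > h.py <<'E'
import numpy as np, cv2
from station import ctrl
from scipy.spatial.transform import Rotation as R
def snap(n,f):
    o=ctrl.get_obs(); im,d=ctrl.get_image(n); cv2.imwrite(f'pics/{f}.png',im); np.savez(f'pics/{f}.npz',d=d,im=im,tp=o['tool_pos'],tr=o['tool_rot']); return im,d
def cloud(n,f):
    z=np.load(f'pics/{f}.npz'); d=z['d']; p=ctrl.camera_params(n)
    fl=240/np.tan(np.radians(p['fov_y'])/2); K=np.array([[fl,0,p['cx']],[0,fl,p['cy']],[0,0,1]])
    u,v=np.meshgrid(np.arange(640.),np.arange(480.)); 
    n2=cv2.undistortPoints(np.stack([u,v],-1).reshape(-1,1,2),K,np.array(p['dist_coeffs'],float)).reshape(480,640,2)
    c=np.concatenate([n2*d[...,None],d[...,None]],-1)
    if n=='wrist':
        H=np.array(p['hand_eye']); t=c@H[:3,:3].T+H[:3,3]; w=t@R.from_rotvec(z['tr']).as_matrix().T+z['tp']
    else: w=(c-np.array(p['t']))@np.array(p['R'])
    w[d==0]=np.nan; return w,z['im']
E
python3 - <<'E'
from h import *
o=ctrl.get_obs(); print({k:np.round(v,3) for k,v in o.items()}); print(R.from_rotvec(o['tool_rot']).as_matrix().round(3))
for n in ('scene','side','wrist'): snap(n,n+'0'); print(n,ctrl.camera_params(n))
E
```

```text
{'t': np.float64(0.0), 'q': array([ 1.197,  0.053,  1.614,  0.   ,  1.476, -0.119]), 'dq': array([ 0.   ,  0.001,  0.001, -0.002, -0.004, -0.001]), 'effort': array([ 1.0000e-03, -3.9369e+01, -3.7017e+01, -0.0000e+00,  7.0000e-03,
        0.0000e+00]), 'tool_pos': array([0.157, 0.604, 0.23 ]), 'tool_rot': array([ 0.198,  1.562, -0.202]), 'contact_force': array([-0.608,  0.447, -0.026]), 'wrist_torque': array([-0.062, -0.041,  0.045]), 'opening': np.float64(0.085)}
[[-0.001  0.252  0.968]
 [-0.002  0.968 -0.252]
 [-1.    -0.002 -0.   ]]
scene {'fov_y': 46.183812673229234, 'cx': 318.428363494713, 'cy': 243.98255788868215, 'dist_coeffs': array([-0.15734175,  0.        ,  0.        ,  0.        ,  0.        ]), 'R': array([[ 0.53590722,  0.84427163, -0.00297893],
       [ 0.62028743, -0.39612044, -0.67700229],
       [-0.57275384,  0.36096262, -0.73597488]]), 't': array([-0.34886371, -0.30144845,  1.42592988])}
side {'fov_y': 54.62106565977581, 'cx': 321.96184999008995, 'cy': 249.05287890210116, 'dist_coeffs': array([-0.07920912,  0.        ,  0.        ,  0.        ,  0.        ]), 'R': array([[ 0.96716026, -0.25350786, -0.01829766],
       [-0.17849528, -0.62619921, -0.75895585],
       [ 0.18094329,  0.73729798, -0.65088495]]), 't': array([-0.59587383,  0.19461199,  0.77155033])}
wrist {'fov_y': 66.77191635442048, 'cx': 318.76843953217, 'cy': 231.1282819264656, 'dist_coeffs': array([-0.0165933,  0.       ,  0.       ,  0.       ,  0.       ]), 'hand_eye': array([[-2.15445471e-04, -3.01133633e-01,  9.53581926e-01,
        -1.42395791e-01],
       [ 9.99999976e-01, -2.03637669e-05,  2.19502116e-04,
        -1.99331088e-04],
       [-4.66809494e-05,  9.53581950e-01,  3.01133630e-01,
        -7.72089961e-02],
       [ 0.00000000e+00,  0.00000000e+00,  0.00000000e+00,
         1.00000000e+00]])}
```

View pics/scene0.png

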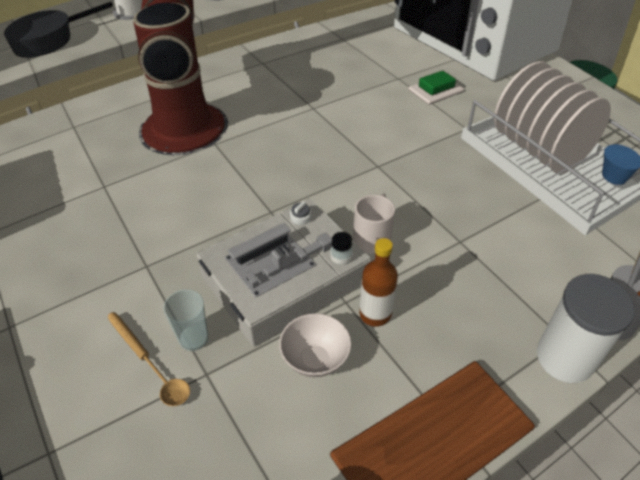

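View pics/side0.png

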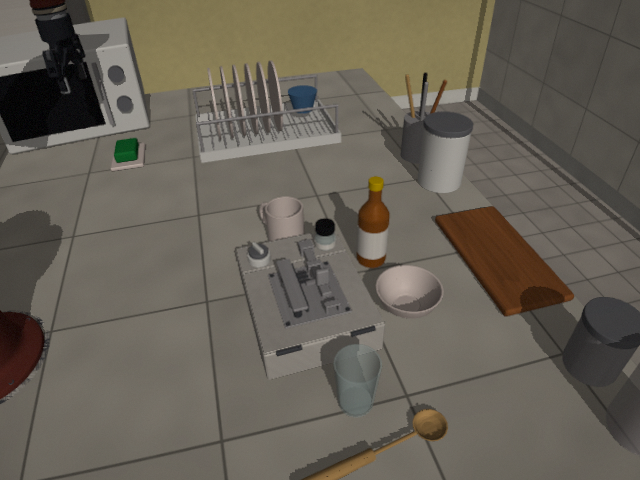

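View pics/wrist0.png

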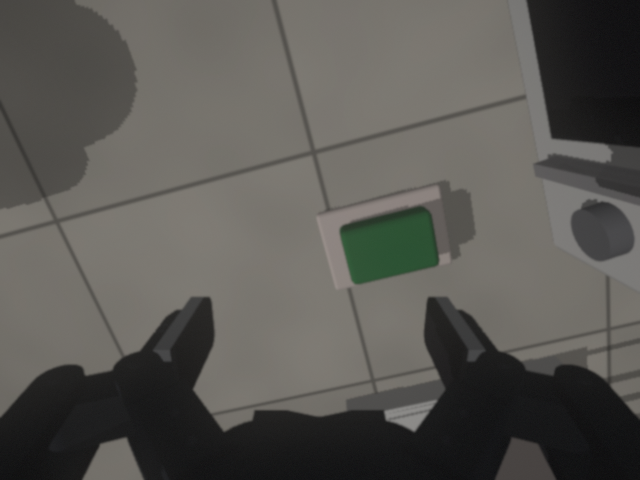

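The scene and side pictures show the box with its lock. In the side view the tread is at about (290,285) and the thumb piece at about (323,272). The jar and timer mark the box's +y end at the far side. Next I'll fit the box pose.

Run:
```python
from h import *
for n in('scene','side'):
    w,im=cloud(n,n+'0')
    z=w[...,2]; roi=np.zeros_like(z,bool)
    if n=='scene': roi[190:350,190:375]=1
    else: roi[225:375,230:385]=1
    m=roi&(abs(z-.07)<.004)
    P=w[m]; print(n,m.sum(),P[:,2].mean(),P.min(0),P.max(0))
    m8=m.astype(np.uint8); k,l,s,_=cv2.connectedComponentsWithStats(m8); b=1+s[1:,4].argmax(); P=w[l==b]
    (c,sz,a)=cv2.minAreaRect((P[:,:2]*1000).astype(np.float32)); print(c,sz,a)
    t=roi&(z>.095)&(z<.125); 
    k,l,s,_=cv2.connectedComponentsWithStats(t.astype(np.uint8))
    for i in range(1,k):
        if s[i,4]>15: Q=w[l==i]; print(s[i],Q.mean(0).round(4),Q.min(0).round(3),Q.max(0).round(3), cv2.minAreaRect((Q[:,:2]*1000).astype(np.float32)))
```

```text
scene 7592 0.07076433489140763 [ 0.47331081 -0.24369443  0.06600705] [0.75629879 0.19372333 0.07399907]
(576.7124633789062, -32.92559814453125) (201.14646911621094, 264.9559631347656) 2.4168777465820312
[292 201  18  15 146] [0.5134 0.0465 0.0988] [0.495 0.031 0.095] [0.528 0.063 0.107] ((513.2575073242188, 46.789344787597656), (32.020362854003906, 32.37297058105469), 44.231380462646484)
[228 223  63  38 911] [ 0.5537 -0.0636  0.1049] [ 0.535 -0.122  0.095] [ 0.568 -0.001  0.11 ] ((550.8141479492188, -61.543251037597656), (31.365509033203125, 121.01145935058594), 1.8634774684906006)
[332 231  20  26 413] [0.6422 0.0541 0.1153] [0.618 0.037 0.095] [0.656 0.075 0.125] ((638.2254638671875, 56.83383560180664), (33.85914611816406, 38.11659240722656), 57.56767654418945)
[272 249  10  17 120] [ 0.6061 -0.0576  0.1099] [ 0.59  -0.062  0.096] [ 0.615 -0.051  0.119] ((602.6550903320312, -56.575347900390625), (24.617904663085938, 10.362334251403809), 1.9135934114456177)
[362 264  13  31 207] [0.7384 0.0423 0.1128] [0.713 0.038 0.095] [0.756 0.058 0.125] ((732.8167724609375, 44.96184539794922), 
[... 902 characters left out ...]
 0.063 0.105] ((510.9541015625, 46.70008087158203), (32.60708236694336, 32.167816162109375), 74.6527328491211)
[276 259  32  53 798] [ 0.5501 -0.0655  0.1054] [ 0.535 -0.122  0.096] [ 0.566 -0.001  0.109] ((550.6722412109375, -61.582374572753906), (26.826059341430664, 120.62374877929688), 3.160179376602173)
[315 268  14  15 168] [ 0.6018 -0.0592  0.1078] [ 0.591 -0.063  0.095] [ 0.613 -0.05   0.118] ((602.2909545898438, -56.41946792602539), (21.526477813720703, 12.468441009521484), 4.302983283996582)
[333 344  49  31 288] [ 0.6114 -0.2223  0.0992] [ 0.573 -0.261  0.095] [ 0.64  -0.202  0.103] ((608.613525390625, -228.70205688476562), (51.81619644165039, 67.08490753173828), 74.89794158935547)
```

Both views agree: box centre at about (0.576, -0.033), yaw about 2.5°. I'll turn +73° about tool x and travel high towards a hover point above the lock.

```bash
python3 -m handwheel '[0.6,0,-0.026,0.027,6,0,0, 0.6,0,-0.052,0.054,12,0,0, 0.6,0,-0.08,0.083,18,0,0, 0.6,0,-0.108,0.111,24,0,0, 0.6,0,-0.136,0.140,30,0,0, 0.6,0,-0.164,0.169,36,0,0, 0.6,0,-0.192,0.198,42,0,0, 0.6,0,-0.22,0.227,48,0,0, 0.6,0,-0.248,0.256,54,0,0, 0.6,0,-0.276,0.285,60,0,0, 0.6,0,-0.304,0.314,66,0,0, 0.6,0,-0.332,0.343,73,0,0]'
python3 - <<'E'
from h import *
o=ctrl.get_obs(); M=R.from_rotvec(o['tool_rot']).as_matrix(); print(o['t'],o['tool_pos'],M.round(3),o['opening'],o['contact_force'],o['q'].round(2))
print(M.T@(np.array([.578,-.088,.2])-o['tool_pos']))
E
```

```text
t: 1.15
tool_pos: [0.4062, 0.1952, 0.2312]
tool_rot: [1.183, 1.226, -1.182]
contact_force: [0.7, 0.2, 0.3]
opening: 0.051
1.15 [0.40618623 0.19522504 0.23123932] [[ 0.     0.999  0.037]
 [ 0.     0.037 -0.999]
 [-1.     0.    -0.   ]] 0.051013612928399885 [0.68904137 0.24982699 0.30815676] [ 0.28 -0.39  2.    0.    1.53  0.25]
[0.03125812 0.16132287 0.28932706]
```

```bash
python3 -m handwheel '[0.52,0,0.018,0.033,0,0,0, 0.52,0,0.036,0.065,0,0,0, 0.52,0,0.054,0.097,0,0,0, 0.52,0,0.072,0.13,0,0,0, 0.52,0,0.09,0.162,0,0,0, 0.52,0.004,0.108,0.194,0,0,0, 0.52,0.01,0.126,0.226,0,0,0, 0.52,0.018,0.144,0.258,0,0,0, 0.52,0.031,0.161,0.289,0,0,0, 0.52,0.031,0.161,0.289,0,0,0]'
python3 - <<'E'
from h import *
snap('wrist','w1'); snap('scene','s1'); snap('side','d1')
E
```

```text
t: 1.98
tool_pos: [0.5792, -0.0895, 0.1965]
tool_rot: [1.179, 1.229, -1.185]
contact_force: [-1.3, 0.2, -0.6]
opening: 0.0444
```

View pics/w1.png

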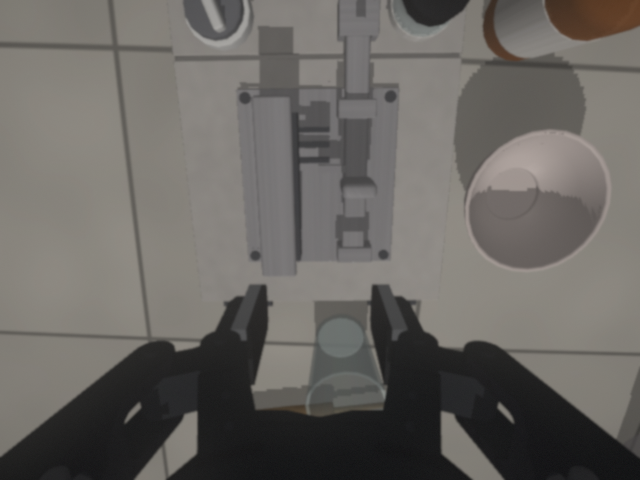

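View pics/d1.png

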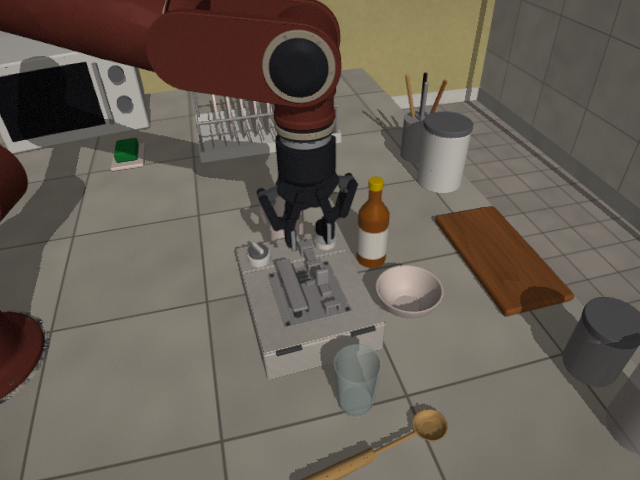

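The wrist picture shows the tread at (278,185), the thumb piece at (357,187) and the fingertips at (255,290) and (385,290). I'll measure all of these in the tool frame.

Run:
```python
from h import *
w,im=cloud('wrist','w1'); z=np.load('pics/w1.npz'); M=R.from_rotvec(z['tr']).as_matrix(); print(M.round(4)[:2,1])
t=(w-z['tp'])@M
zz=w[...,2]
def rep(name,m):
    P=w[m]; Q=t[m]; r=cv2.minAreaRect((P[:,:2]*1000).astype(np.float32))
    print(name,m.sum(),'z',np.median(P[:,2]).round(4),'rect',np.round(r[0],1),np.round(r[1],1),round(r[2],2),'tool y',np.percentile(Q[:,1],[1,50,99]).round(4),'z',np.percentile(Q[:,2],[1,50,99]).round(4))
roi=np.zeros_like(zz,bool)
a=roi.copy();a[85:280,240:302]=1; rep('tread',a&(abs(zz-.107)<.005))
a=roi.copy();a[165:215,330:385]=1; rep('thumb',a&(zz>.111)&(zz<.125))
a=roi.copy();a[40:300,170:465]=1; rep('boxtop',a&(abs(zz-.0705)<.003))
for s,n in((slice(225,270),'L'),(slice(370,412),'R')):
    a=roi.copy();a[280:345,s]=1; m=a&(zz>.17)&(t[...,0]>-.03); rep('finger'+n,m); print(np.percentile(t[m][:,0],[1,50,99]))
    # cross-section near tip
    m2=m&(t[...,0]>-.012); Q=t[m2]; print(len(Q),Q.min(0),Q.max(0))
for n,f in(('side','d1'),('scene','s1')):
    w2,_=cloud(n,f); t2=(w2-z['tp'])@M
    m=(abs(t2[...,0]+.01)<.02)&(abs(t2[...,1])<.06)&(abs(t2[...,2])<.03)
    for sg in(-1,1):
        Q=t2[m&(t2[...,1]*sg>0)]; 
        if len(Q): print(n,sg,len(Q),Q.min(0).round(4),Q.max(0).round(4))
```

```text
[0.9993 0.0371]
tread 6699 z 0.1058 rect [548.5 -61.1] [ 24.4 119.8] 2.71 tool y [-0.0407 -0.0288 -0.0171] z [-0.0886 -0.0364  0.0284]
thumb 536 z 0.1153 rect [602.5 -56.2] [21.5  9.9] 2.7 tool y [0.0143 0.0247 0.0355] z [-0.0373 -0.033  -0.0277]
boxtop 49655 z 0.0701 rect [576.7 -59.9] [197.  194.3] 2.52 tool y [-0.0967  0.0031  0.0955] z [-0.1246 -0.0443  0.0643]
fingerL 1357 z 0.2149 rect [554.8 -88.2] [14.1 22.8] 40.6 tool y [-0.0357 -0.0246 -0.0225] z [-0.0114 -0.0072  0.0095]
[-0.02972018 -0.01822369 -0.00320271]
318 [-0.0119895  -0.03574741 -0.01140874] [-0.00103978 -0.02246843  0.01108795]
fingerR 1342 z 0.2146 rect [602.5 -86.4] [22.4 13.8] 53.79 tool y [0.0216 0.0236 0.0346] z [-0.0113 -0.0072  0.0095]
[-0.02964204 -0.01818732 -0.00320594]
320 [-0.01196398  0.02155423 -0.01126215] [-0.00151971  0.0345663   0.0107255 ]
side -1 125 [-0.03   -0.0372 -0.0092] [-0.0044 -0.0233  0.0087]
side 1 148 [-0.0298  0.0207 -0.013 ] [-0.004   0.0338  0.0082]
scene -1 128 [-0.0298 -0.0311 -0.0095] [-0.0021 -0.0201  0.0108]
scene 1 132 [-0.0299  0.0205 -0.0127] [-0.0016  0.037   0.0099]
```

```bash
python3 -m handwheel '[0.52,0.02,-0.001,0,-0.5,0,0, 0.52,0.045,-0.001,0,-0.5,0,0, 0.52,0.065,-0.001,0,-0.5,0,0, 0.52,0.078,-0.001,0,-0.5,0,0, 0.52,0.084,-0.001,0,-0.5,0,0, 0.52,0.084,-0.001,0,-0.5,0,0, 0.52,0.084,-0.001,0,-0.5,0,0]'
python3 - <<'E'
from h import *
im,_=snap('wrist','w2'); snap('side','d2'); o=ctrl.get_obs(); print(o['contact_force'],o['tool_pos'],R.from_rotvec(o['tool_rot']).as_matrix().round(4))
E
```

```text
t: 2.72
tool_pos: [0.5782, -0.0846, 0.1174]
tool_rot: [1.172, 1.232, -1.17]
contact_force: [0.5, -0.1, -0.2]
opening: 0.0444
[0.61438089 0.18134221 0.24047186] [ 0.57885618 -0.08504767  0.11826353] [[ 3.000e-03  9.987e-01  5.100e-02]
 [-8.000e-04  5.100e-02 -9.987e-01]
 [-1.000e+00  2.900e-03  1.000e-03]]
```

View pics/w2.png

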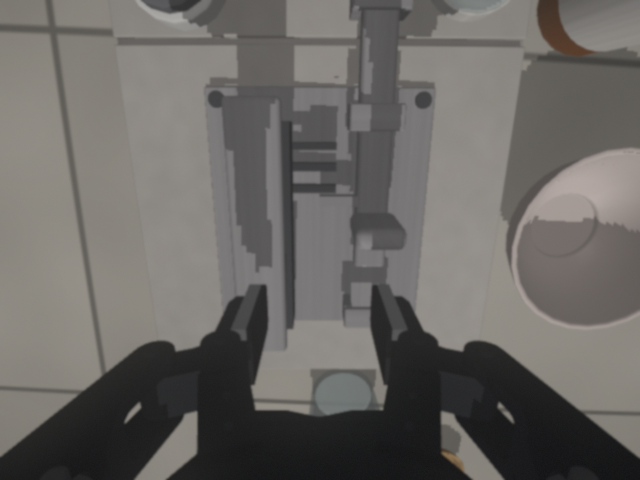

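```bash
python3 -m handwheel '[0.52,0,0,0,0,0,0, 0.52,0,0,0,0,0,0]'
python3 - <<'E'
from h import *
for i in range(3): o=ctrl.get_obs(); print(o['t'],o['tool_pos'],o['tool_rot'],o['q'],o['dq'])
snap('wrist','w3')
w,im=cloud('wrist','w3'); z=np.load('pics/w3.npz'); M=R.from_rotvec(z['tr']).as_matrix()
t=(w-z['tp'])@M; zz=w[...,2]
def rep(n,m):
    Q=t[m]; P=w[m]; print(n,m.sum(),np.percentile(P[:,2],[5,50,95]).round(4),np.percentile(Q,[1,50,99],axis=0).round(4).tolist(),cv2.minAreaRect((P[:,:2]*1000).astype(np.float32)))
a=np.zeros_like(zz,bool);a[95:350,220:292]=1;rep('tread',a&(abs(zz-.107)<.006)&(t[...,0]>.0))
a[:]=0;a[205:260,350:410]=1;rep('thumb',a&(zz>.109)&(zz<.125))
a[:]=0;a[280:345,225:412]=1;m=a&(t[...,0]>-.03)&(t[...,0]<.003)
for s in(-1,1): rep('f%d'%s,m&(t[...,1]*s>0))
E
```

```text
t: 2.98
tool_pos: [0.5785, -0.0852, 0.1176]
tool_rot: [1.172, 1.231, -1.171]
contact_force: [-0.5, 0.3, -0.4]
opening: 0.0449
2.9833 [ 0.57849495 -0.08519033  0.11760802] [ 1.17233435  1.23072524 -1.17065596] [-2.73440356e-01  5.30754092e-02  1.80877308e+00 -1.98135870e-05
  1.27759761e+00 -3.24051711e-01] [-1.24191472e-03  3.22474400e-03  5.71252538e-03 -3.60155110e-04
 -1.53798604e-03  8.00819624e-05]
2.9833 [ 0.57849495 -0.08519033  0.11760802] [ 1.17233435  1.23072524 -1.17065596] [-2.73440356e-01  5.30754092e-02  1.80877308e+00 -1.98135870e-05
  1.27759761e+00 -3.24051711e-01] [-1.24191472e-03  3.22474400e-03  5.71252538e-03 -3.60155110e-04
 -1.53798604e-03  8.00819624e-05]
2.9833 [ 0.57849495 -0.08519033  0.11760802] [ 1.17233435  1.23072524 -1.17065596] [-2.73440356e-01  5.30754092e-02  1.80877308e+00 -1.98135870e-05
  1.27759761e+00 -3.24051711e-01] [-1.24191472e-03  3.22474400e-03  5.71252538e-03 -3.60155110e-04
 -1.53798604e-03  8.00819624e-05]
tread 11921 [0.1044 0.1057 0.1068] [[0.0103, -0.0399, -0.0843], [0.0118, -0.0268, -0.0429], [0.0145, -0.0166, 0.0304]] ((550.0098876953125, -61.11969757080078), (27.44572639465332, 119.33905792236328), 2.6468188762664795)
thumb 1243 [0.1107 0.1153 0.1165] [[0.0006, 0.0145, -0.0329], [0.0024, 0.0248, -0.0292], [0.0083, 0.0356, -0.0234]] ((602.4063110351562, -55.85136413574219), (22.11908531188965, 9.938124656677246), 3.136145830154419)
f-1 1365 [0.124  0.1359 0.1463] [[-0.0297, -0.0358, -0.0114], [-0.0183, -0.0246, -0.0072], [-0.0032, -0.0225, 0.0096]] ((554.1963500976562, -84.24484252929688), (13.964578628540039, 22.52435302734375), 40.8685188293457)
f1 1341 [0.1236 0.1358 0.1463] [[-0.0297, 0.0216, -0.0114], [-0.0181, 0.0235, -0.0073], [-0.0033, 0.0347, 0.0096]] ((601.8117065429688, -81.6663589477539), (22.946685791015625, 13.853832244873047), 54.79163360595703)
```

The descent ended about 5 mm short and drifted about 4 mm towards +y, so I'll go by measured feedback. Both fingers still line up with the tread and the thumb piece, with a 12 mm gap behind the thumb piece. Pressing down in small steps.

```bash
python3 -m handwheel '[0.52,0.006,0,0,0,0,0, 0.52,0.010,0,0,0,0,0, 0.52,0.012,0,0,0,0,0, 0.52,0.012,0,0,0,0,0]'; python3 -m handwheel '[0.52,0.002,0,0,0,0,0, 0.52,0.003,0,0,0,0,0, 0.52,0.003,0,0,0,0,0]';python3 -m handwheel '[0.52,0.002,0,0,0,0,0, 0.52,0.002,0,0,0,0,0]'
```

```text
t: 3.37
tool_pos: [0.5773, -0.0849, 0.1035]
tool_rot: [1.171, 1.234, -1.173]
contact_force: [-1.1, 1.1, 1.7]
opening: 0.0449
t: 3.62
tool_pos: [0.5776, -0.085, 0.1013]
tool_rot: [1.172, 1.233, -1.172]
contact_force: [-1.5, -0.2, 3.2]
opening: 0.0444
t: 3.78
tool_pos: [0.5778, -0.0851, 0.0994]
tool_rot: [1.172, 1.232, -1.172]
contact_force: [-1.9, 0.2, 3.7]
opening: 0.0445
```

```bash
python3 -m handwheel '[0.52,0.001,0,0,0,0,0, 0.52,0.002,0,0,0,0,0, 0.52,0.002,0,0,0,0,0]';python3 -m handwheel '[0.52,0.001,0,0,0,0,0, 0.52,0.0015,0,0,0,0,0, 0.52,0.0015,0,0,0,0,0]'
python3 - <<'E'
from h import *
snap('wrist','w4');snap('side','d4')
w,im=cloud('side','d4')
m=np.zeros(w.shape[:2],bool); m[255:330,265:345]=1
x=ctrl.get_obs(); print(x['contact_force'])
E
```

```text
t: 4.03
tool_pos: [0.5778, -0.0851, 0.0974]
tool_rot: [1.172, 1.232, -1.172]
contact_force: [-0.9, -0.6, 4.0]
opening: 0.0446
t: 4.28
tool_pos: [0.5778, -0.0851, 0.0959]
tool_rot: [1.172, 1.232, -1.172]
contact_force: [-1.8, 0.1, 5.0]
opening: 0.0445
[-2.12150651 -0.51856103  4.18686146]
```

View pics/w4.png

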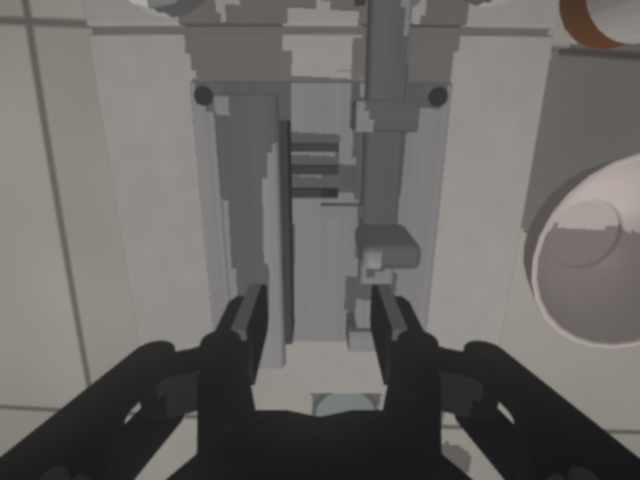

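View pics/d4.png

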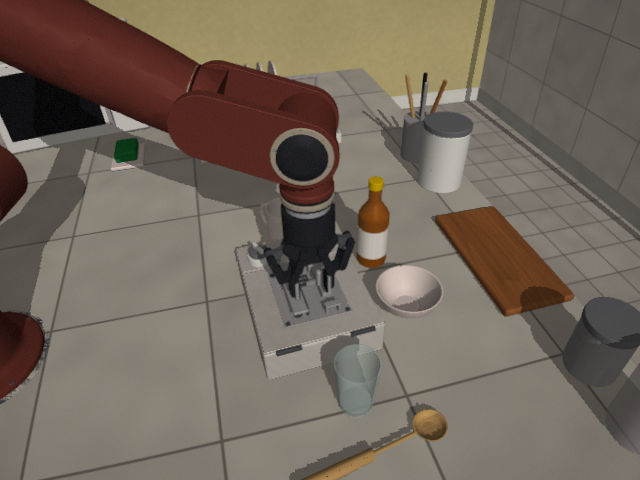

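```bash
cat > chk.py <<'E'
from h import *
import sys
f=sys.argv[1]; snap('wrist',f)
w,im=cloud('wrist',f); z=np.load(f'pics/{f}.npz'); M=R.from_rotvec(z['tr']).as_matrix(); t=(w-z['tp'])@M; zz=w[...,2]
a=np.zeros_like(zz,bool);a[60:285,190:300]=1;b=a&(abs(zz-.102)<.009)&(t[...,1]<-.012)&(t[...,1]>-.046)&(t[...,2]<-.015)
print('tread z',np.median(w[b][:,2]).round(4),b.sum(), np.percentile(t[b],[1,99],axis=0).round(4).tolist())
a[:]=0;a[60:300,330:430]=1;b=a&(zz>.112)&(zz<.122)&(t[...,1]>.01)&(t[...,1]<.04)&(t[...,2]<-.012)
r=cv2.minAreaRect((w[b][:,:2]*1000).astype(np.float32)); print('thumb',np.round(r[0],1),np.round(r[1],1),np.percentile(t[b],[1,99],axis=0).round(4).tolist())
a[:]=0;a[5:470,20:600]=1;b=a&(abs(zz-.0705)<.002); r=cv2.minAreaRect((w[b][:,:2]*1000).astype(np.float32)); print('boxtop',np.round(r[0],1),np.round(r[1],1),round(r[2],2))
o=ctrl.get_obs(); print(o['t'],o['tool_pos'].round(4),o['contact_force'].round(1))
E
python3 chk.py w5; python3 -m handwheel '[0.52,0.001,0,0,0,0,0, 0.52,0.0015,0,0,0,0,0, 0.52,0.0015,0,0,0,0,0]';python3 -m handwheel '[0.52,0.0005,0,0,0,0,0, 0.52,0.001,0,0,0,0,0]'; python3 chk.py w6
```

```text
tread z 0.0979 10926 [[-0.0034, -0.0392, -0.0846], [0.0009, -0.0158, -0.0159]]
thumb [602.4 -55.8] [21.9 10. ] [[-0.021, 0.0154, -0.0327], [-0.0163, 0.0362, -0.0236]]
boxtop [576.9 -60.9] [196.8 194.2] 2.86
4.4333 [ 0.5778 -0.0851  0.096 ] [-1.9 -0.1  4.3]
t: 4.68
tool_pos: [0.5779, -0.0851, 0.0948]
tool_rot: [1.172, 1.232, -1.172]
contact_force: [-2.2, -0.7, 6.2]
opening: 0.0445
t: 4.85
tool_pos: [0.5779, -0.0852, 0.0946]
tool_rot: [1.171, 1.232, -1.172]
contact_force: [-4.3, -0.1, 12.4]
opening: 0.0442
tread z 0.0967 10960 [[-0.0036, -0.0393, -0.0849], [0.0001, -0.016, -0.0158]]
thumb [602.5 -55.9] [22.1 10.3] [[-0.0224, 0.0152, -0.0328], [-0.0177, 0.0361, -0.0236]]
boxtop [577.  -61.2] [196.8 194. ] 2.87
4.9 [ 0.5779 -0.0851  0.0946] [-4.8  0.8 10.3]
```

The catch is at its bottom stop (tread at 0.097, about 11 N). Now I'll slide towards the thumb piece in stages, watching the force.

```bash
python3 -m handwheel '[0.52,0,0,-0.002,0,0,0, 0.52,0,0,-0.004,0,0,0, 0.52,0,0,-0.006,0,0,0, 0.52,0,0,-0.008,0,0,0, 0.52,0,0,-0.008,0,0,0]';python3 -m handwheel '[0.52,0,0,-0.001,0,0,0, 0.52,0,0,-0.002,0,0,0,0.52,0,0,-0.003,0,0,0, 0.52,0,0,-0.003,0,0,0]'; python3 chk.py w7
```

```text
t: 5.32
tool_pos: [0.5788, -0.0785, 0.0949]
tool_rot: [1.17, 1.227, -1.171]
contact_force: [0.1, -5.6, 7.3]
opening: 0.0441
t: 5.65
tool_pos: [0.5788, -0.0757, 0.0949]
tool_rot: [1.17, 1.227, -1.17]
contact_force: [1.2, -5.6, 6.4]
opening: 0.0442
tread z 0.0967 9226 [[-0.0036, -0.0407, -0.0755], [0.0002, -0.0174, -0.0157]]
thumb [602.4 -55.6] [22.2  9.8] [[-0.022, 0.014, -0.0235], [-0.0173, 0.0347, -0.0143]]
boxtop [576.6 -58.5] [196.6 208. ] 2.64
5.7 [ 0.5788 -0.0757  0.0949] [-0.5 -3.9  6.9]
```

```bash
python3 -m handwheel '[0.52,0.0003,-0.0003,-0.002,0,0,0, 0.52,0.0003,-0.0005,-0.004,0,0,0, 0.52,0.0003,-0.0008,-0.006,0,0,0, 0.52,0.0003,-0.001,-0.008,0,0,0, 0.52,0.0003,-0.001,-0.010,0,0,0]'; python3 chk.py w8
```

```text
t: 6.12
tool_pos: [0.5781, -0.0665, 0.095]
tool_rot: [1.171, 1.224, -1.17]
contact_force: [1.1, -7.4, 5.7]
opening: 0.0446
tread z 0.0967 7625 [[-0.0036, -0.0404, -0.0664], [0.0004, -0.0171, -0.0156]]
thumb [602.1 -48.5] [22.3  9.3] [[-0.0219, 0.0142, -0.021], [-0.0171, 0.0351, -0.0122]]
boxtop [576.2 -53.9] [196.6 215.8] 2.54
6.1667 [ 0.578  -0.0661  0.095 ] [ 1.3 -5.6  5.6]
```

```bash
python3 -m handwheel '[0.52,0.0005,-0.0003,-0.002,0,0,0, 0.52,0.0005,-0.0005,-0.004,0,0,0, 0.52,0.0005,-0.0005,-0.006,0,0,0, 0.52,0.0006,-0.0005,-0.008,0,0,0, 0.52,0.0006,-0.0005,-0.010,0,0,0]'; python3 chk.py w9
```

```text
t: 6.58
tool_pos: [0.5775, -0.0569, 0.095]
tool_rot: [1.171, 1.223, -1.17]
contact_force: [1.9, -6.5, 7.1]
opening: 0.0443
tread z 0.0967 6075 [[-0.0036, -0.0404, -0.0569], [0.0007, -0.017, -0.0155]]
thumb [601.7 -38.8] [22.3  9.4] [[-0.0219, 0.0144, -0.021], [-0.0172, 0.0352, -0.0121]]
boxtop [576.3 -49.2] [196.8 225.5] 2.72
6.6333 [ 0.5775 -0.0565  0.095 ] [ 2.6 -6.9  7.7]
```

View pics/w9.png

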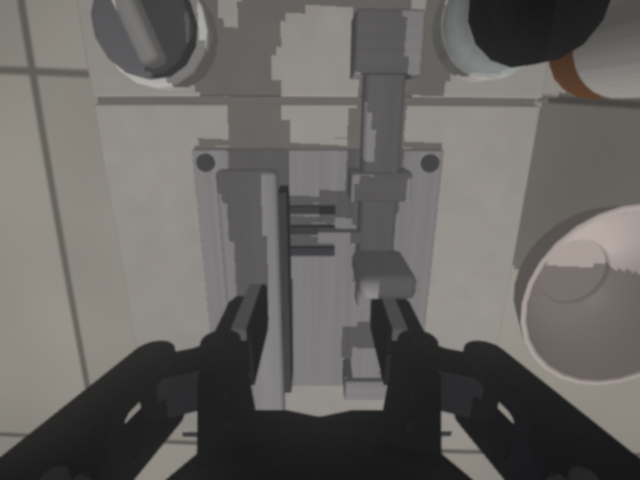

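The thumb piece at (385,270) has moved 17 mm with the fingertip against it, the tread at (245,250) is still down and the box hasn't moved. About 17 mm to go.

```bash
python3 -m handwheel '[0.52,0.0002,-0.0003,-0.002,0,0,0, 0.52,0.0003,-0.0005,-0.004,0,0,0, 0.52,0.0003,-0.0005,-0.006,0,0,0, 0.52,0.0003,-0.0005,-0.008,0,0,0, 0.52,0.0004,-0.0005,-0.010,0,0,0, 0.52,0.0004,-0.0005,-0.012,0,0,0]'; python3 chk.py w10;  python3 -m handwheel '[0.52,0,0,-0.001,0,0,0, 0.52,0.0001,0,-0.002,0,0,0]'; python3 -m handwheel '[0.52,0,0,-0.001,0,0,0, 0.52,0.0001,0,-0.0015,0,0,0]'; python3 chk.py w11
```

```text
t: 7.13
tool_pos: [0.5768, -0.0451, 0.095]
tool_rot: [1.17, 1.222, -1.169]
contact_force: [1.1, -8.5, 8.4]
opening: 0.044
tread z 0.0967 4321 [[-0.0036, -0.0453, -0.0938], [0.0006, -0.0168, -0.0153]]
thumb [601.  -27.1] [22.1  9.3] [[-0.0219, 0.0146, -0.021], [-0.0171, 0.0354, -0.0121]]
boxtop [576.  -43.3] [196.6 237.2] 2.79
7.1833 [ 0.5767 -0.0448  0.095 ] [ 1.5 -8.2  8.9]
t: 7.35
tool_pos: [0.5767, -0.0433, 0.095]
tool_rot: [1.17, 1.222, -1.169]
contact_force: [1.3, -9.0, 9.0]
opening: 0.0446
t: 7.52
tool_pos: [0.5766, -0.0418, 0.095]
tool_rot: [1.17, 1.222, -1.169]
contact_force: [1.5, -7.3, 10.8]
opening: 0.0444
tread z 0.0967 3905 [[-0.0036, -0.0456, -0.0938], [0.0007, -0.0168, -0.0153]]
thumb [601.  -23.6] [22.1  9.5] [[-0.022, 0.0147, -0.021], [-0.0171, 0.0355, -0.0122]]
boxtop [576.  -41.5] [196.9 240.1] 2.98
7.5667 [ 0.5766 -0.0417  0.095 ] [ 1.1 -9.2  9.1]
```

```bash
python3 -m handwheel '[0.52,-0.0002,0,-0.0005,0,0,0, 0.52,-0.0002,0,-0.001,0,0,0]'; python3 -m handwheel '[0.52,0,0,-0.0005,0,0,0, 0.52,0,0,-0.0005,0,0,0]'; python3 -m handwheel '[0.52,0,0,-0.0005,0,0,0, 0.52,0,0,-0.0005,0,0,0]'; python3 chk.py w12
```

```text
t: 7.73
tool_pos: [0.5765, -0.0408, 0.095]
tool_rot: [1.17, 1.222, -1.169]
contact_force: [2.5, -7.9, 8.8]
opening: 0.0443
t: 7.9
tool_pos: [0.5765, -0.0402, 0.095]
tool_rot: [1.17, 1.222, -1.169]
contact_force: [2.2, -8.7, 7.6]
opening: 0.0448
t: 8.07
tool_pos: [0.5764, -0.0398, 0.095]
tool_rot: [1.17, 1.222, -1.17]
contact_force: [1.3, -9.7, 8.8]
opening: 0.0442
tread z 0.0966 3646 [[-0.0036, -0.0457, -0.0932], [0.0009, -0.0168, -0.0153]]
thumb [600.7 -21.8] [21.9  9.2] [[-0.0219, 0.0147, -0.021], [-0.0172, 0.0356, -0.0121]]
boxtop [575.9 -40.7] [196.8 242.6] 2.95
8.1167 [ 0.5765 -0.0398  0.095 ] [ 1.1 -9.7  8.2]
```

```bash
python3 -m handwheel '[0.52,0,0,-0.0004,0,0,0, 0.52,0,0,-0.0004,0,0,0]'; python3 -m handwheel '[0.52,0,0,-0.0004,0,0,0, 0.52,0,0,-0.0004,0,0,0]'; python3 chk.py w13
```

```text
t: 8.28
tool_pos: [0.5765, -0.0398, 0.095]
tool_rot: [1.17, 1.221, -1.17]
contact_force: [1.2, -10.6, 7.7]
opening: 0.0446
t: 8.45
tool_pos: [0.5765, -0.0398, 0.095]
tool_rot: [1.17, 1.221, -1.17]
contact_force: [1.8, -11.2, 8.7]
opening: 0.0445
tread z 0.0966 3624 [[-0.0036, -0.0457, -0.0928], [0.0008, -0.0168, -0.0154]]
thumb [600.9 -21.7] [22.2  9.3] [[-0.0219, 0.0147, -0.0209], [-0.0172, 0.0354, -0.0121]]
boxtop [575.8 -40.4] [196.4 242.4] 2.7
8.5 [ 0.5765 -0.0398  0.0951] [  2.  -10.6   8.6]
```

```bash
cat > box.py <<'E'
# box -y top edge & sides from side/scene cameras, vs initial
from h import *
import sys
tag=sys.argv[1]
for n in('side',):
    if tag!='0': snap(n,n+tag)
    for f in (n+'0',n+tag):
        w,_=cloud(n,f); z=w[...,2]; m=np.zeros(z.shape,bool); m[235:375,230:385]=1
        b=m&(abs(z-.0705)<.003)&(w[...,1]<-.10)&(w[...,1]>-.19)&(w[...,0]>.46)&(w[...,0]<.69)
        P=w[b]*1000
        # -y edge: min y per x bin
        e=[P[(abs(P[:,0]-x)<4)][:,1] for x in range(495,660,10)]
        xs=list(range(495,660,10)); ys=[np.percentile(q,1) for q in e]
        print(f,'edge fit',np.polyfit(np.array(xs)-576,ys,1).round(4),'x range',np.percentile(P[:,0],[.5,99.5]).round(1))
a=cv2.imread('pics/side0.png',0);b=cv2.imread(f'pics/side{tag}.png',0)
for nm,(u0,u1,v0,v1) in dict(boxfront=(262,385,318,372),).items():
    print(nm,cv2.phaseCorrelate(a[v0:v1,u0:u1].astype(np.float32),b[v0:v1,u0:u1].astype(np.float32),cv2.createHanningWindow((u1-u0,v1-v0),cv2.CV_32F)))
E
python3 box.py 13
```

```text
side0 edge fit [ 4.160000e-02 -1.607512e+02] x range [483.9 677.2]
side13 edge fit [ 4.540000e-02 -1.608029e+02] x range [484.  677.3]
boxfront ((0.50970796063595, 0.011613938174559024), 0.9721006076247604)
```

The tip has stopped against the end stop: force is rising with no movement, thumb travel is 34.2 mm plus the roughly 2 mm it started with, and the box hasn't moved. I'll relax the push by 1 mm of command (less than the windup), then lift straight up.

```bash
python3 -m handwheel '[0.52,0,0,0.0005,0,0,0, 0.52,-0.001,0,0.0008,0,0,0, 0.52,-0.003,0,0.0008,0,0,0, 0.52,-0.006,0,0.0008,0,0,0, 0.52,-0.010,0,0.0008,0,0,0, 0.52,-0.015,0,0.0008,0,0,0, 0.52,-0.022,0,0.0008,0,0,0, 0.52,-0.032,0,0.0008,0,0,0, 0.52,-0.045,0,0.0008,0,0,0, 0.52,-0.06,0,0.0008,0,0,0, 0.52,-0.06,0,0.0008,0,0,0]'; python3 chk.py w14; python3 box.py 14
```

```text
t: 9.47
tool_pos: [0.5758, -0.0367, 0.1564]
tool_rot: [1.174, 1.227, -1.167]
contact_force: [0.7, -0.8, 0.1]
opening: 0.0441
tread z 0.1056 1979 [[0.049, -0.0457, -0.0908], [0.0622, -0.0138, -0.0153]]
thumb [600.6 -20.4] [21.7  6. ] [[0.0396, 0.0148, -0.0178], [0.0444, 0.0355, -0.012]]
boxtop [607.9 -30.5] [261.6 260.4] 2.63
9.5167 [ 0.5751 -0.0366  0.1548] [ 0.  -0.4  0.1]
side0 edge fit [ 4.160000e-02 -1.607512e+02] x range [483.9 677.2]
side14 edge fit [ 4.600000e-02 -1.607708e+02] x range [484.1 677.1]
boxfront ((0.4924029594985342, -0.0342891857504668), 0.9589243137218334)
```

View pics/w14.png

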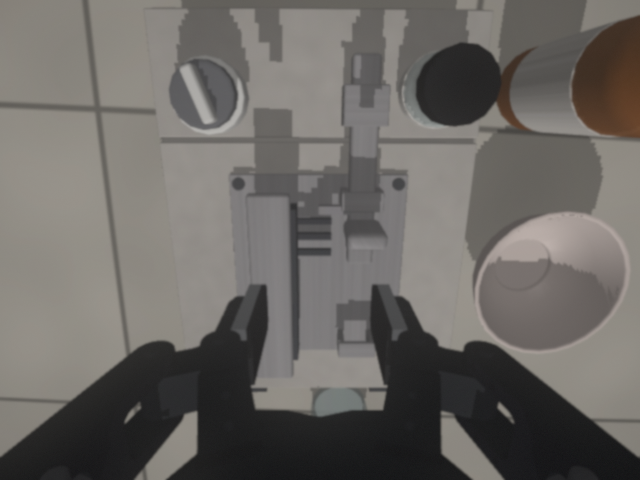

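The tread is back up (0.1056) and the bolt end shows beyond the keeper at (367,70). I'll raise clear and measure the final bolt position.

```bash
python3 -m handwheel '[0.52,-0.02,0,0,0,0,0, 0.52,-0.05,0,0,0,0,0, 0.52,-0.08,0,0,0,0,0, 0.52,-0.1,0,0,0,0,0, 0.52,-0.1,0,0.02,0,0,0, 0.52,-0.1,0,0.04,0,0,0, 0.52,-0.1,0,0.04,0,0,0, 0.52,-0.1,0,0.04,0,0,0]'
python3 - <<'E'
from h import *
snap('wrist','w15');snap('scene','s15');snap('side','d15')
w,im=cloud('wrist','w15'); z=w[...,2]
def rep(n,m): 
    r=cv2.minAreaRect((w[m][:,:2]*1000).astype(np.float32)); print(n,m.sum(),np.median(z[m]).round(4),np.round(r[0],1),np.round(r[1],1),round(r[2],2))
x,y=w[...,0],w[...,1]
rep('tread',(abs(z-.106)<.004)&(x>.53)&(x<.572)&(y<.005)&(y>-.13))
rep('thumb',(z>.112)&(z<.12)&(x>.585)&(x<.617)&(y<.01)&(y>-.08))
for f in('0','15'):
    for n,s in(('scene','scene' if f=='0' else 's'),('side','side' if f=='0' else 'd')):
        w,_=cloud(n,s+f); z=w[...,2];x,y=w[...,0],w[...,1]
        for nm,(cx,cy,h) in dict(timer=(.511,.047,.07),jar=(.637,.052,.07)).items():
            m=(abs(x-cx)<.03)&(abs(y-cy)<.03)&(z>h+.012)&(z<.125); print(f,n,nm,np.median(w[m],axis=0).round(4))
        m=(abs(x-.553)<.03)&(abs(y+.0615)<.065)&(abs(z-.106)<.005);  rep(f+n+' tread',m)
        m=(abs(x-.602)<.015)&(abs(y+.04)<.04)&(abs(z-.116)<.004);  rep(f+n+' thumb',m)
print(ctrl.get_obs()['contact_force'],ctrl.get_obs()['t'])
E
python3 box.py 15
```

```text
t: 10.23
tool_pos: [0.5749, -0.0767, 0.2508]
tool_rot: [1.173, 1.234, -1.173]
contact_force: [0.3, 0.2, -0.4]
opening: 0.0444
tread 4374 0.1058 [548.7 -61. ] [ 24.1 119.3] 2.71
thumb 384 0.1154 [600.8 -22.9] [21.4  9.8] 2.88
0 scene timer [0.5172 0.0441 0.0946]
0 scene jar [0.6447 0.0513 0.1114]
0scene tread 752 0.1065 [550.8 -61.5] [ 31.1 121.2] 1.23
0scene thumb 59 0.1158 [602.4 -56.5] [24.2 10.3] 1.91
0 side timer [0.5104 0.039  0.0946]
0 side jar [0.6343 0.0458 0.1092]
0side tread 748 0.1059 [550.2 -61.6] [ 26.2 120.7] 2.5
0side thumb 64 0.1148 [602.4 -56. ] [20.7 11.4] 0.6
15 scene timer [0.5172 0.0437 0.0947]
15 scene jar [0.6446 0.0511 0.1113]
15scene tread 754 0.1064 [550.6 -61.6] [ 29.9 119.8] 2.47
15scene thumb 60 0.1165 [602.1 -23.3] [22.   9.6] 2.76
15 side timer [0.5104 0.0387 0.0947]
15 side jar [0.6342 0.0459 0.1091]
15side tread 745 0.1059 [549.8 -60.9] [ 26.  120.5] 2.12
15side thumb 60 0.1152 [600.8 -24.2] [21.2 11. ] 12.13
[ 0.35853497 -0.78755032 -0.14981527] 10.3833
side0 edge fit [ 4.160000e-02 -1.607512e+02] x range [483.9 677.2]
side15 edge fit [ 4.440000e-02 -1.606219e+02] x range [484.  677.4]
boxfront ((0.43845281638307654, 0.00990576837934043), 0.9566174884372287)
```

```bash
python3 -c "
import cv2,numpy as np
a=cv2.imread('pics/w15.png');b=cv2.imread('pics/s15.png')
cv2.imwrite('pics/c15.png',np.hstack([cv2.resize(a,(400,300)),cv2.resize(b,(400,300))]))"
```

```text
(no output)
```

View pics/c15.png

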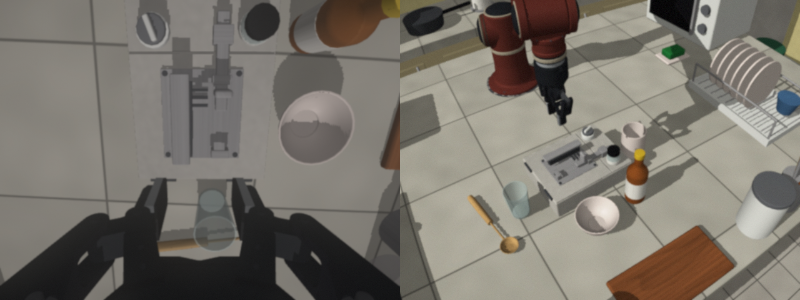

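Final measurements: the bolt is at about 35.6 mm of 36, the tread is fully up, and the box, jar and timer are unmoved to within a millimetre. The arm is clear with no contact force, so I'm handing in.

```bash
python3 -c "
from station import ctrl
print(ctrl.finish_job())"
```

```text
the job is handed in; nothing more can be done
None
```

The knife box is bolted shut, and I handed the job in at about 10.4 s. I pressed the catch to its bottom stop and slid along it, still pressing. The other fingertip pushed the thumb piece until the bolt stopped on its end stop. Then I lifted both fingers straight up and moved clear.

**Last checks:**
- **Bolt:** the wrist camera puts it at about 35.6 mm of 36, which is past the 33.5 mm locking point. At the end the tip stood still while the force rose from about 8 to 11 N, which fits the end stop.
- **Catch:** the tread read 0.097 m at every check during the push. After the lift it was back at 0.106 m, so it has sprung up behind the bolt.
- **Surroundings:** box, jar and timer were within about 0.5 mm of where they started. I checked the mug, tumbler, bowl, bottle and spoon only by eye in the last pictures.
- **Robot:** it was touching nothing at the end. Contact forces in my readings stayed below about 15 N.

**Disagreements:**
- **Bolt travel:** the wrist and scene cameras gave about 33.3 mm, on top of roughly 2.3 mm at the start. The side camera gave about 31.8 mm from a noisy fit on few pixels. A reading while still pushing, with the thumb piece partly hidden, gave 34.2 mm.
- **Arm moves:** some landed a few millimetres off what I commanded, including about 4 mm of sideways drift on the descent. I corrected by working from measured positions.

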